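# Dust tray back under the disc sander

### The job

Pick up the empty dust tray by its upright pull and slide it gently into the bay under the disc sander until it is fully home, its front flush with the sander's front, feeling for the rails hidden inside and never forcing it. Then swing the turn catch all the way across in front of the tray to lock it in, let go, and leave the other things on the bench where they are.

Things in the scene. Friction and masses are not known exactly. Their poses are not given: they have to be found in the camera images.
- tray: Dust tray: an open box of bare sheet metal, 110 mm deep (x), 128 mm wide (y), 40 mm high, 0.28 to 0.5 kg, on the bench. Origin: middle of its underside. x points from the front wall (with the pull) to the back wall, which enters the bay first; z up. Outer faces of the walls lie at x = -55 and +55 mm, y = -64 and +64 mm.
- tray_pull (a point): Centre of the tray's pull: an upright black block on the middle of the front wall, 14 mm thick (y), 40 mm long (x), from 6 to 50 mm above the bench. This point is 77 mm from the tray's origin towards -x, 28 mm above the underside; axes as the tray's. Pinch it from above across its thickness.
- sander: Grey bench disc sander on a hollow base, fixed. Origin on the bench in the middle of the bay mouth, in the plane of the base's front; x points into the bay, y to the left looking in. Base 190 mm wide, 240 mm deep, deck 58 mm high, clear for 120 mm back from the front; motor behind that, up to 200 mm high. The bench is the bay's floor.
- bay_mouth (a point): Middle of the bay mouth (at the sander's origin), 172 mm wide, 46 mm high. Inside, two rigid rails, parallel to x, 131 mm apart, guide the 128 mm tray. Their middle lies up to 12 mm left or right of the mouth's: hidden under the deck, to be felt. They begin about 15 mm inside with blunt ends folded out by 17 mm; a tray off to one side butts there with one corner and must be shifted sideways. Keep tray-to-sander force well under 25 N.
- bay_stop (a point): Middle of the rigid stop at the back of the bay, at bench height, 110.5 mm behind the mouth. The tray's back wall meets it when the tray is fully home, its front wall flush with the base's front.
- catch (a joint): Angle of the turn catch, a steel bar 100 mm long, 12 mm high, at the right of the mouth: 0 = open, pointing straight out from the sander (-x); 1.57 = its end stop, pointing across in front of the tray (+y of the sander), its end pad 6 mm before the front wall. It turns clockwise seen from above, with slight friction (about 0.06 N m), and stays where it is left.
- catch_post (a point): The upright steel finger post on the catch bar, 12 mm diameter, from 31 mm (top of the bar) to 75 mm above the bench; this point is on its axis, 56 mm above the bench. It moves on a circle of 65 mm radius about catch_pivot. Pinch it from above or push it from the side; when shut it stands 24 mm before the sander's front.
- catch_pivot (a point): Upright pivot axis of the catch, 24 mm in front of the mouth's plane and 130 mm to the right (-y of the sander) of its middle; this point is 25 mm above the bench. It stands on a grey lug, 18 mm high, that sticks out 40 mm before the sander's front, from 93 to 147 mm right of its middle.
Things that resemble listed ones, but are neither listed nor needed, are in the scene too. Leave any orange or red look-alike of the tray alone.

How it is judged:
By the outcome, as a careful person would: the job done as asked, in the order asked, and still so for the second after the job is handed in, with the robot touching nothing.
It also fails if it takes over 72 s, if anything falls off the work surface, if the arm or the gripper's body presses on something with over 40 N, if the wrist force passes 120 N, or if a joint passes its speed limit or range.

### The arm

A 7-joint arm with a two-finger parallel gripper is mounted at the origin on the work surface. World frame = base frame: x ahead of the robot, y to its left, z up, the work surface at z = 0. Lengths are in mm, angles in rad, forces in N, time in s.
With the tool pointing down it reaches from about 400 to 925 mm from the base axis. Payload 5.6 kg.
Tool frame: the origin (TCP) lies midway between the tips of the shut fingers; the grasp point (between the pads) lies 19 mm behind it; z points along the fingers, y is the line along which they close (so a half turn about z gives the same grasp; the last joint's range is limited). The gripper opens to 85 mm and grips with 20 to 120 N. Pads are 22 mm wide; open, the fingers measure 114 mm over their backs; the gripper's body (76 mm by 85 mm) begins 54 mm behind the grasp point. The pads swing forward as they close: fully open they stand 13 mm farther back than shut.
Start: joints at [-1.211, 0.468, -0.012, 1.603, 0.006, 1.071, -0.056], TCP at [254.837, 597.969, 231.29] pointing down, gripper open.
Joint ranges: [-2.53, 2.53], [-0.31, 2.02], [-1.57, 1.55], [0.28, 2.44], [-1.29, 4.43], [0.15, 1.84], [-2.92, 2.92]. Speed limits (rad/s): [2.57, 2.57, 3.14, 3.14, 3.14, 3.14, 3.14].

### API

Orientations are given as [roll, pitch, yaw] about the fixed x, y, z axes, in that order (R = Rz(yaw) Ry(pitch) Rx(roll)).
In Python, from bench import manip, vision gives the robot as it stands.
- The arm moves only by the shell command python3 -m crank 'ROWS' [FORCE]. ROWS is JSON, a list that holds one entry, the list of rows, each a list of 7 numbers: the shift along the tool's x, y, z in mm, then the turn, a rotation vector about the tool's x, y, z in rad, then the closure, from 0 (fully open) to 1 (shut). In form: [[[x, y, z, rx, ry, rz, grip], ...]]. A call has exactly 10 rows; each row is the pose to reach, as a shift and turn from the pose commanded when the call began, along the tool's axes at that moment; what a row does not reach only later rows make up. A row lasts 1/8 s, in which the tool goes at most 62.5 mm and 10.7 degrees, less where a joint would pass 70% of its speed; a pose out of reach is approached as far as the arm can. A call with a gripper value outside its range is refused whole. The fingers move at their own pace and stop on an object; FORCE is the grip in N (left out, the last holds). Time passes only in rows, so rows that repeat a pose let the fingers close, or fill a call up. It gives the time, the measured TCP pose, the force, the opening and the grip force at its end, in the units of the state.
- manip.observe(): the state, without advancing time (a new reading comes with each control period).
- vision.read_camera(name): name is "scene" or "top" or "wrist"; returns (picture, depth): 400x640x3 uint8, red, green, blue; 400x640 float32, mm along the optical axis (not along the pixel's ray), 0 where there is no reading.
- vision.get_calibration(name): a dict with "K" (3x3 intrinsics, pixels), "T" (4x4, takes a point from camera to world coordinates). Camera axes: x right, y up, looking along -z (the intrinsics and any distortion apply to the point x, -y, -z); pixel columns grow to the right and rows downward; lengths in mm; the calibration is good to about 2 mm. A picture is of the moment at which its call begins: read the wrist's pose just before it. get_calibration takes no time and is no camera call; for the wrist camera it gives the pose at the moment of the call.
- manip.hand_in(): hands the job in; it is judged then, once.
The state is a dict: "time": time; "joint_pos": joint angles; "qvel": joint speeds; "joint_torque": joint torques, N m; "position": TCP position; "eef_rot": TCP orientation; "wrist_force": force on the tool from outside, world axes, zero at the start; "wrist_torque": the same for the moment, N m; "width": finger opening in mm; "grip_force": force on a finger pad.
Only numpy, scipy, OpenCV 4.12 (cv2) and the standard library are available. Lean on these libraries where they do the work, as an engineer would, in place of code of your own. Each camera call takes 0.05 s, during which the arm holds its last target. There are 200 camera calls.

## Working session

There is one attempt and no reset: what is moved stays moved. The work goes in short steps, Python scripts to look and compute and a shell command to move; the robot and the scene stay as the last step left them, time stands still between calls to the robot, and variables do not carry over. Pictures are saved under pics/ and viewed, at most 10 in all, crops included, and the job is handed in when it is done.

```bash
mkdir -p pics; ls; cat > h.py <<'E'
import numpy as np, cv2
from bench import manip, vision
def grab(n):
    c=vision.get_calibration(n); p,d=vision.read_camera(n); return p,d,np.array(c["K"]),np.array(c["T"])
def world(d,K,T):
    v,u=np.mgrid[0:d.shape[0],0:d.shape[1]]
    P=np.stack([(u-K[0,2])/K[0,0]*d,-(v-K[1,2])/K[1,1]*d,-d],-1)
    return P@T[:3,:3].T+T[:3,3]
E
python3 - <<'E'
from h import *
for n in("top","scene"):
    p,d,K,T=grab(n); np.savez(n+".npz",p=p,d=d,K=K,T=T); cv2.imwrite(f"pics/{n}.png",p[...,::-1])
    print(n,vision.get_calibration(n).keys(),T[:3,3].round(),(d>0).mean())
s=manip.observe();print(s)
E
```

```text
pics
top dict_keys(['K', 'T']) [ 484. -191. 1168.] 0.99588671875
scene dict_keys(['K', 'T']) [1062. -944.  726.] 0.98836328125
{'time': 0.1, 'joint_pos': array([-1.21099451,  0.46831862, -0.01161025,  1.60358491,  0.00600618,
        1.07138632, -0.05629387]), 'qvel': array([ 3.28868254e-04, -1.01591713e-03, -8.82543217e-04,  2.35013987e-05,
       -2.16143649e-04, -3.25590273e-05, -1.10386192e-03]), 'joint_torque': array([ 7.64838733e-04, -5.33510149e+01,  2.13598012e-02, -2.51962423e+01,
        1.14440778e-02,  4.29867388e-03,  4.30705063e-05]), 'position': array([254.65047899, 597.4671312 , 230.3923375 ]), 'eef_rot': array([-3.13993428e+00,  1.20702989e-04,  2.73874249e+00]), 'wrist_force': array([0.20345721, 0.32607269, 0.29597319]), 'wrist_torque': array([-0.04524262,  0.01107369, -0.0422232 ]), 'grip_force': 0.0, 'width': 85.47044924826699}
```

View pics/top.png

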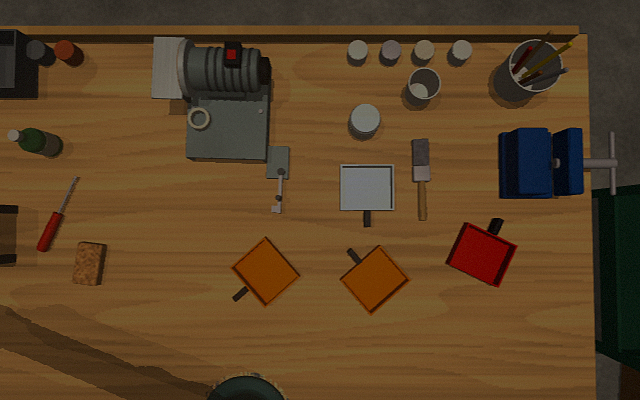

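View pics/scene.png

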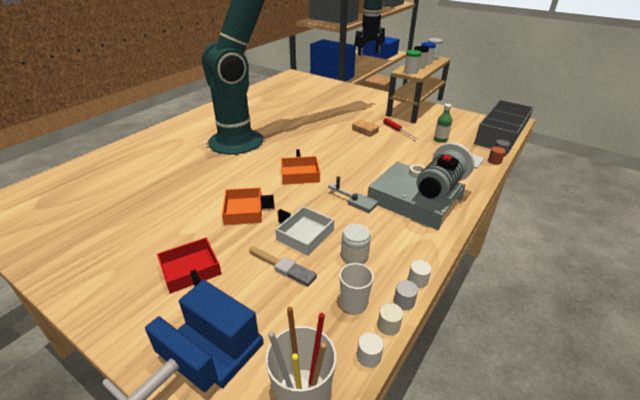

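The top view shows the bare tray at about (367,188), its pull at (367,218), the sander deck at about (228,130) with its front edge near row 160, and the catch pivot at about (280,165) with its post near (278,200). The orange and red trays are look-alikes. Next I measure these.

```bash
python3 - <<'E'
from h import *
z=np.load("top.npz");p,d,K,T=[z[k] for k in "pdKT"];W=world(d,K,T)
v,u=np.mgrid[0:400,0:640]
def box(a,b,c,e): return (u>=a)&(u<=b)&(v>=c)&(v<=e)
print("bench z",np.median(W[250:300,120:200,2]))
def rect(m,name):
    q=W[m][:,:2].astype(np.float32); r=cv2.minAreaRect(q); print(name,m.sum(),r,"z",np.median(W[m][:,2]), q.min(0),q.max(0))
Z=W[...,2]
rect(box(180,275,100,166)&(abs(Z-58)<6),"deck")
rect(box(335,400,160,215)&(abs(Z-40)<5),"rim")
rect(box(335,400,160,240)&(Z>44),"pull")
rect(box(265,292,145,182)&(abs(Z-18)<4),"lug")
rect(box(265,292,145,216)&(Z>24)&(Z<40),"bar")
rect(box(265,292,180,216)&(Z>45),"post")
# front edge fit of deck
m=box(185,270,100,166)&(abs(Z-58)<6)
for c in range(190,266,8):
    k=np.where(m[:,c])[0]
    if len(k): print(c,k.max(),W[k.max(),c].round(1))
for r in range(140,160,5):
    k=np.where(m[r])[0]; print("row",r,W[r,k.min()].round(1),W[r,k.max()].round(1))
E
python3 - <<'E'
import cv2
a=cv2.imread("pics/top.png")[90:250,170:420]
cv2.imwrite("pics/c1.png",cv2.resize(cv2.convertScaleAbs(a,alpha=1.5),None,fx=3.2,fy=3.2,interpolation=cv2.INTER_CUBIC))
E
```

```text
bench z -1.3220875630767068
deck 4392 ((700.1248168945312, 44.006248474121094), (190.90133666992188, 142.47836303710938), 88.3714599609375) z 56.882393691198104 [627.0827  -53.15701] [769.2471  140.63412]
rim 367 ((561.9190673828125, -290.94354248046875), (113.09671783447266, 127.17082977294922), 0.13499952852725983) z 38.94812867385963 [ 505.36047 -354.57126] [ 618.5446 -227.3787]
pull 129 ((532.0115966796875, -283.52154541015625), (104.98118591308594, 179.58706665039062), 58.01793670654297) z 49.51412133072927 [ 469.8465  -331.81195] [ 617.3226  -191.43881]
lug 570 ((625.8984375, -72.73843383789062), (55.13157272338867, 80.02960205078125), 87.94843292236328) z 17.139828169543307 [ 585.80444 -100.93929] [666.77576  -45.195553]
bar 215 ((582.830322265625, -72.88714599609375), (161.0076904296875, 39.13536071777344), 6.448471546173096) z 30.126367280900013 [502.6871  -90.37925] [661.1962   -48.244476]
post 26 ((509.0576477050781, -132.41213989257812), (128.10060119628906, 10.448233604431152), 62.04744338989258) z 73.51209631460222 [ 483.64932 -191.43881] [541.3332  -75.78974]
190 157 [631.8 128.   56.3]
198 157 [631.7 108.8  57.1]
206 157 [631.6  89.5  58.5]
214 157 [632.   71.4  55.3]
222 158 [629.6  52.3  55.8]
230 158 [629.8  33.6  54.5]
238 158 [630.1  14.9  52.8]
246 158 [629.2  -5.3  60.1]
254 159 [627.4 -23.5  55.7]
262 159 [627.1 -42.8  58.5]
row 140 [672.3 138.3  56. ] [672.6 -49.2  56.2]
row 145 [660.7 138.7  54. ] [661.1 -49.   53.8]
row 150 [648.6 140.5  55.2] [649.4 -48.9  52.3]
row 155 [636.5 140.   56. ] [636.5 -47.6  59.3]
```

View pics/c1.png

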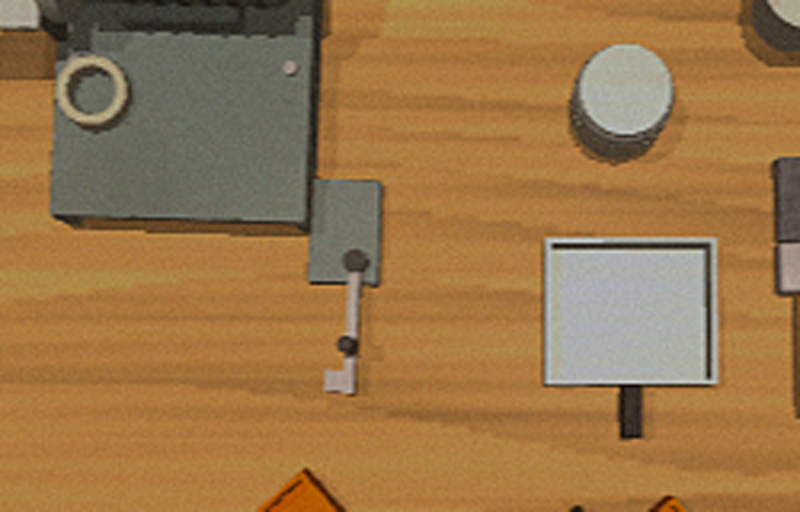

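The crop shows the pivot at crop (356,260), the post at (347,345), the pull at (631,412), and the tray square to the world axes. The estimates agree with the given sizes: sander origin ≈ (628.5, 45.5) with yaw ≈ -0.028, tray ≈ (562, -291) with yaw ≈ 0, and pull ≈ (485, -291).

```bash
cat >> h.py <<'E'
from scipy.spatial.transform import Rotation as Ro
def shift(*pts):
    "world displacement -> tool axes, from nominal yaw tool-down"
    s=manip.observe(); R=Ro.from_euler("xyz",s["eef_rot"]).as_matrix()
    for q in pts: print((R.T@(np.array(q)-s["position"])).round(1))
def st():
    s=manip.observe(); print(round(s["time"],2),s["position"].round(1),s["eef_rot"].round(4),"F",s["wrist_force"].round(1),"T",s["wrist_torque"].round(2),"w",round(s["width"],1),"g",round(s["grip_force"],1))
E
python3 -c "
from h import *
shift([420,300,231],[470,50,200],[483,-291,200],[483,-291,160])"
```

```text
[-2.687e+02 -2.088e+02 -2.000e-01]
[-412.7 -419.2   31.1]
[-558.4 -727.8   31.7]
[-558.4 -727.7   71.7]
```

```bash
python3 -m crank '[[[-50,-38,0,0,0,0.18,0],[-100,-78,0,0,0,0.36,0],[-150,-117,0,0,0,0.54,0],[-200,-156,0,0,0,0.72,0],[-240,-190,0,0,0,0.9,0],[-269,-220,0,0,0,1.08,0],[-300,-265,10,0,0,1.26,0],[-330,-310,15,0,0,1.44,0],[-360,-350,20,0,0,1.62,0],[-390,-390,30,0,0,1.8,0]]]' 80; python3 -c "
from h import *
st();shift([483,-291,150])"
```

```text
time: 1.35
position: [461.0, 84.8, 201.4]
eef_rot: [3.141, -0.001, 0.933]
wrist_force: [0.8, 0.5, -1.1]
width: 85.3
grip_force: 0.0
1.35 [461.   84.8 201.4] [ 3.1413e+00 -1.1000e-03  9.3300e-01] F [ 0.8  0.5 -1.1] T [-0.01 -0.03  0.01] w 85.3 g 0.0
[-288.9  241.5   51.1]
```

```bash
python3 -m crank '[[[-36,30,6,0,0,0.15,0],[-72,60,12,0,0,0.3,0],[-108,90,18,0,0,0.45,0],[-144,120,24,0,0,0.6,0],[-180,150,30,0,0,0.75,0],[-216,180,36,0,0,0.9,0],[-252,210,42,0,0,0.937,0],[-289,241,50,0,0,0.937,0],[-289,241,50,0,0,0.937,0],[-289,241,50,0,0,0.937,0]]]'; python3 - <<'E'
from h import *
st()
p,d,K,T=grab("wrist"); cv2.imwrite("pics/w1.png",p[...,::-1]); W=world(d,K,T);Z=W[...,2]
print("bench",np.median(Z[abs(Z)<8]),T[:3,3])
m=(abs(Z-40)<4)&(abs(W[...,0]-562)<80)&(abs(W[...,1]+291)<80)
print("rim",m.sum(),cv2.minAreaRect(W[m][:,:2].astype(np.float32)),np.percentile(W[m],[1,99],axis=0))
m=(abs(Z-50)<3)&(abs(W[...,0]-485)<30)&(abs(W[...,1]+291)<20)
print("pull",m.sum(),cv2.minAreaRect(W[m][:,:2].astype(np.float32)))
E
```

```text
time: 2.6
position: [484.0, -288.7, 150.8]
eef_rot: [-3.141, 0.001, 0.001]
wrist_force: [0.4, 0.4, 0.1]
width: 85.4
grip_force: 0.0
2.6 [ 484.  -288.7  150.8] [-3.1407e+00  1.0000e-03  1.4000e-03] F [0.4 0.4 0.1] T [ 0.02 -0.01  0.01] w 85.4 g 0.0
bench 0.16389176089205648 [ 566.36104638 -288.45931937  293.29570474]
rim 3441 ((563.7239990234375, -292.1561279296875), (112.15676879882812, 128.51507568359375), 0.044484566897153854) [[ 510.05748476 -355.9392894    36.35801612]
 [ 619.45903371 -228.34244237   41.59043969]]
pull 678 ((489.7179870605469, -292.7002258300781), (13.376333236694336, 40.02309799194336), 89.88520812988281)
```

View pics/w1.png

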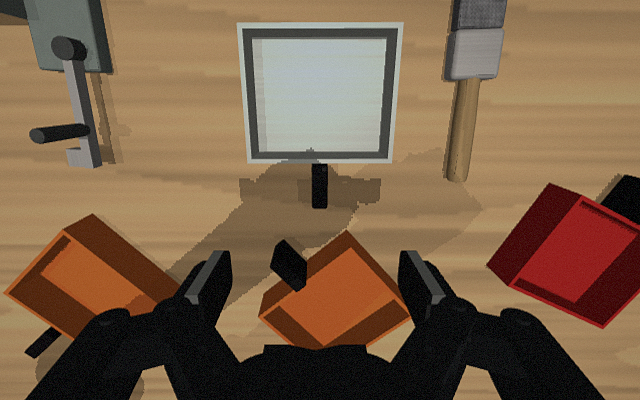

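The wrist view shows the tray square, with the pull at (320,186), centred near (488.5, -292.4). The fingers are clear of it. I'll descend and grip.

```bash
python3 -m crank '[[[1,3.7,35,0,0,0,0],[2,3.7,70,0,0,0,0.2],[3,3.7,100,0,0,0,0.4],[3,3.7,120,0,0,0,0.5],[3,3.7,132,0,0,0,0.5],[3,3.7,138,0,0,0,0.5],[3,3.7,138,0,0,0,0.7],[3,3.7,138,0,0,0,0.9],[3,3.7,138,0,0,0,1],[3,3.7,138,0,0,0,1]]]' 90 && python3 -m crank '[[[0,0,0,0,0,0,1],[0,0,0,0,0,0,1],[0,0,-5,0,0,0,1],[0,0,-10,0,0,0,1],[0,0,-20,0,0,0,1],[0,0,-35,0,0,0,1],[0,0,-55,0,0,0,1],[0,0,-75,0,0,0,1],[0,0,-95,0,0,0,1],[0,0,-110,0,0,0,1]]]' && python3 - <<'E'
from h import *
st()
p,d,K,T=grab("wrist"); W=world(d,K,T);Z=W[...,2]
s=manip.observe()["position"]
m=(Z>s[2]+5)&(Z<s[2]+50)&(abs(W[...,0]-s[0]-77)<80)&(abs(W[...,1]+291)<80)&(W[...,0]>s[0]+15)
r=W[m]; c=np.linalg.lstsq(np.c_[r[:,:2]-s[:2],np.ones(len(r))],r[:,2],rcond=None)[0]
print(m.sum(),"plane",c,cv2.minAreaRect(r[:,:2].astype(np.float32)))
E
```

```text
time: 3.9
position: [487.9, -293.2, 14.1]
eef_rot: [3.141, -0.001, 0.002]
wrist_force: [-1.7, 0.5, 5.6]
width: 12.7
grip_force: 88.4
time: 5.15
position: [487.7, -293.1, 125.0]
eef_rot: [3.141, -0.001, 0.002]
wrist_force: [1.0, 0.6, -3.5]
width: 13.0
grip_force: 87.6
5.15 [ 487.7 -293.1  125. ] [ 3.1413e+00 -1.4000e-03  1.8000e-03] F [ 1.   0.6 -3.5] T [-0.05  0.23  0.01] w 13.0 g 87.6
21625 plane [-2.77129226e-02 -1.82113730e-04  1.46793834e+02] ((554.8209838867188, -292.517578125), (102.39429473876953, 129.6123504638672), 0.03574063628911972)
```

```bash
python3 -m crank '[[[-2,-15,0,0,0,0,1],[-4,-50,0,0,0,0.01,1],[-6,-95,0,0,0,0.02,1],[-8,-145,0,0,0,0.03,1],[-10,-195,0,0,0,0.03,1],[-12,-245,0,0,0,0.03,1],[-16,-290,0,0,0,0.03,1],[-16,-325,0,0,0,0.03,1],[-16,-343,0,0,0,0.03,1],[-16,-343,0,0,0,0.03,1]]]' && python3 - <<'E'
from h import *
st()
p,d,K,T=grab("wrist"); cv2.imwrite("pics/w2.png",p[...,::-1]); W=world(d,K,T);Z=W[...,2]
np.savez("w2.npz",p=p,W=W)
m=(abs(Z-58)<4)&(W[...,0]>610)&(W[...,0]<750)&(abs(W[...,1]-45)<110)
pts=[]
for c in range(0,640,4):
    k=np.where(m[:,c])[0]
    if len(k)>15: pts.append(W[k.max(),c])
pts=np.array(pts); print(len(pts),pts[::8].round(1))
E
```

```text
time: 6.45
position: [469.4, 52.2, 122.5]
eef_rot: [-3.141, 0.002, -0.024]
wrist_force: [-0.4, -0.3, -3.7]
width: 13.4
grip_force: 88.0
6.45 [469.4  52.2 122.5] [-3.1413e+00  2.2000e-03 -2.4100e-02] F [-0.4 -0.3 -3.7] T [-0.06  0.23  0.01] w 13.4 g 88.0
0 []
```

View pics/w2.png

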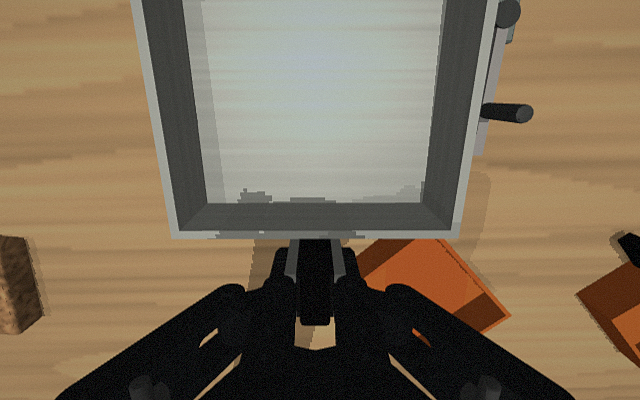

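The tray fills the upper view, clear of the catch at (510,110). The sander is hidden behind it, so I'll lower in front of the mouth.

```bash
python3 -m crank '[[[0,1,10,0,0,0.003,1],[0,2,25,0,0,0.003,1],[0,2.5,42,0,0,0.003,1],[0,2.5,60,0,0,0.003,1],[0,2.5,75,0,0,0.003,1],[0,2.5,88,0,0,0.003,1],[0,2.5,97,0,0,0.003,1],[0,2.5,103,0,0,0.003,1],[0,2.5,106,0,0,0.003,1],[0,2.5,106,0,0,0.003,1]]]' && python3 - <<'E'
from h import *
st()
p,d,K,T=grab("wrist"); cv2.imwrite("pics/w3.png",p[...,::-1]); W=world(d,K,T);Z=W[...,2]
m=(abs(Z-58)<4)&(W[...,0]>610)&(W[...,0]<750)&(abs(W[...,1]-45)<110)
f=lambda m:cv2.minAreaRect(W[m][:,:2].astype(np.float32))
print("deck",m.sum(),f(m),np.percentile(W[m],[.3,99.7],axis=0).round(1))
pts=np.array([W[np.where(m[:,c])[0].max(),c] for c in range(0,640,4) if m[:,c].sum()>15])
print(pts[::8].round(1),np.polyfit(pts[:,1],pts[:,0],1))
m=(abs(Z-40)<5)&(W[...,0]>495)&(W[...,0]<615)&(abs(W[...,1]-50)<75)
print("rim",m.sum(),f(m))
p,d,K,T=grab("top");W=world(d,K,T);Z=W[...,2]
m=(abs(Z-40)<5)&(W[...,0]>485)&(W[...,0]<615)&(abs(W[...,1]-50)<75)
print("rim top",m.sum(),f(m))
E
```

```text
time: 7.75
position: [470.9, 47.6, 17.4]
eef_rot: [-3.141, -0.0, -0.031]
wrist_force: [0.0, -0.1, -3.6]
width: 13.0
grip_force: 88.0
7.75 [470.9  47.6  17.4] [-3.1415e+00 -3.0000e-04 -3.1200e-02] F [ 0.  -0.1 -3.6] T [0.03 0.28 0.01] w 13.0 g 88.0Traceback (most recent call last):
  File "<stdin>", line 6, in <module>
    return _quantile_unchecked(
        a, q, axis, out, overwrite_input, method, keepdims, weights)
    return _ureduce(a,
                    func=_quantile_ureduce_func,
    ...<5 lines>...
                    overwrite_input=overwrite_input,
                    method=method)
    r = func(a, **kwargs)
    result = _quantile(arr,
                       quantiles=q,
    ...<2 lines>...
                       out=out,
                       weights=wgt)
    slices_having_nans = np.isnan(arr[-1, ...])
                                  ~~~^^^^^^^^^
IndexError: index -1 is out of bounds for axis 0 with size 0
```

View pics/w3.png

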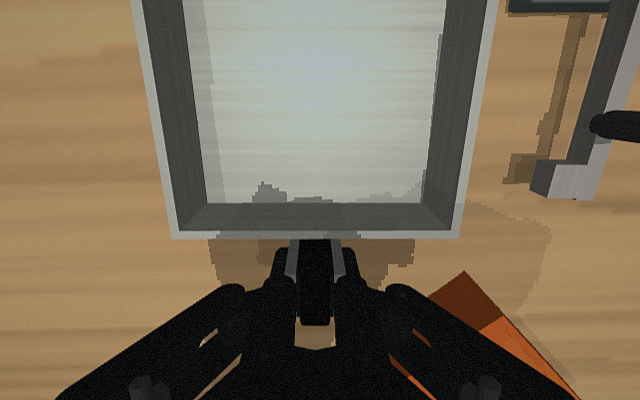

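The wrist camera sees only the tray, and the sander is out of its view. I'll check alignment in the top view and move to just short of the mouth.

```bash
cat >> h.py <<'E'
def toprel():
    p,d,K,T=grab("top");W=world(d,K,T);Z=W[...,2]
    v,u=np.mgrid[0:400,0:640]
    m=(abs(Z-40)<5)&(W[...,0]>470)&(W[...,0]<640)&(abs(W[...,1]-50)<78)
    print("rim top",m.sum(),cv2.minAreaRect(W[m][:,:2].astype(np.float32)))
    k=(abs(Z-58)<6)&(u>180)&(u<275)&(v>100)&(v<166)
    print("deck",cv2.minAreaRect(W[k][:,:2].astype(np.float32)))
    return p
E
python3 -m crank '[[[2,0,1,0,0,0,1],[4,0,2,0,0,0,1],[6,0,2.5,0,0,0,1],[8,0,2.5,0,0,0,1],[10,0,2.5,0,0,0,1],[12,0,2.5,0,0,0,1],[14,0,2.5,0,0,0,1],[16,0,2.5,0,0,0,1],[18,0,2.5,0,0,0,1],[18,0,2.5,0,0,0,1]]]' && python3 -c "
from h import *
st();toprel();st()"
```

```text
time: 9.05
position: [488.9, 46.9, 14.8]
eef_rot: [-3.142, -0.0, -0.031]
wrist_force: [-0.2, 0.9, -4.4]
width: 12.8
grip_force: 88.0
9.05 [488.9  46.9  14.8] [-3.1416e+00 -2.0000e-04 -3.1300e-02] F [-0.2  0.9 -4.4] T [0.04 0.26 0.01] w 12.8 g 88.0
rim top 287 ((564.6956176757812, 46.47938537597656), (128.60421752929688, 110.10274505615234), 88.51708221435547)
deck ((698.6934814453125, 44.77129364013672), (191.0224151611328, 140.13929748535156), 88.51525115966797)
9.1 [488.8  46.9  14.8] [ 3.1416 -0.     -0.0313] F [-0.1 -0.8 -3.8] T [-0.03  0.27  0.01] w 13.2 g 88.0
```

```bash
python3 -m crank '[[[2,-0.8,0,0,0,0,1],[4,-1.5,0,0,0,0,1],[6,-1.5,0,0,0,0,1],[8,-1.5,0,0,0,0,1],[10,-1.5,0,0,0,0,1],[12,-1.5,0,0,0,0,1],[14,-1.5,0,0,0,0,1],[16,-1.5,0,0,0,0,1],[18,-1.5,0,0,0,0,1],[20,-1.5,0,0,0,0,1]]]' && python3 -c "
from h import *
st()" && python3 -m crank '[[[0.5,0,0,0,0,0,1],[1,0,0,0,0,0,1],[1.5,0,0,0,0,0,1],[2,0,0,0,0,0,1],[2.5,0,0,0,0,0,1],[3,0,0,0,0,0,1],[3.5,0,0,0,0,0,1],[4,0,0,0,0,0,1],[4.5,0,0,0,0,0,1],[5,0,0,0,0,0,1]]]' && python3 -c "
from h import *
st()"
```

```text
time: 10.35
position: [508.9, 47.8, 14.8]
eef_rot: [-3.142, -0.0, -0.031]
wrist_force: [0.5, -0.4, -3.6]
width: 13.3
grip_force: 88.0
10.35 [508.9  47.8  14.8] [-3.1416 -0.     -0.0313] F [ 0.5 -0.4 -3.6] T [-0.    0.3   0.01] w 13.3 g 88.0
time: 11.6
position: [513.8, 47.7, 14.8]
eef_rot: [-3.142, -0.0, -0.031]
wrist_force: [0.8, 0.7, -3.3]
width: 13.0
grip_force: 88.0
11.6 [513.8  47.7  14.8] [-3.1416e+00 -1.0000e-04 -3.1300e-02] F [ 0.8  0.7 -3.3] T [-0.01  0.28  0.  ] w 13.0 g 88.0
```

```bash
python3 -m crank '[[[0.5,0,0,0,0,0,1],[1,0,0,0,0,0,1],[1.5,0,0,0,0,0,1],[2,0,0,0,0,0,1],[2.5,0,0,0,0,0,1],[3,0,0,0,0,0,1],[3.5,0,0,0,0,0,1],[4,0,0,0,0,0,1],[4,0,0,0,0,0,1],[4,0,0,0,0,0,1]]]' && python3 -c "
from h import *
st()"
```

```text
time: 12.85
position: [517.7, 47.5, 14.8]
eef_rot: [3.142, 0.0, -0.031]
wrist_force: [0.2, 0.7, -4.1]
width: 12.8
grip_force: 88.0
12.85 [517.7  47.5  14.8] [ 3.1416  0.     -0.0313] F [ 0.2  0.7 -4.1] T [ 0.07  0.32 -0.06] w 12.8 g 88.0
```

```bash
python3 -m crank '[[[0.5,0,0,0,0,0,1],[1,0,0,0,0,0,1],[1.5,0,0,0,0,0,1],[2,0,0,0,0,0,1],[2.5,0,0,0,0,0,1],[3,0,0,0,0,0,1],[3,0,0,0,0,0,1],[3,0,0,0,0,0,1],[3,0,0,0,0,0,1],[3,0,0,0,0,0,1]]]' && python3 -c "
from h import *
st();toprel()"
```

```text
time: 14.1
position: [520.8, 47.5, 14.8]
eef_rot: [-3.142, 0.0, -0.031]
wrist_force: [-0.1, 0.4, -4.0]
width: 12.9
grip_force: 88.0
14.1 [520.8  47.5  14.8] [-3.1416  0.     -0.0312] F [-0.1  0.4 -4. ] T [ 0.01  0.33 -0.03] w 12.9 g 88.0
rim top 151 ((585.8321533203125, 47.54847717285156), (129.6322784423828, 88.39850616455078), 88.0398941040039)
deck ((698.9381103515625, 44.39374542236328), (191.2006072998047, 140.28628540039062), 88.47251892089844)
```

```bash
python3 -m crank '[[[0.5,0,0,0,0,0,1],[1,0,0,0,0,0,1],[1.5,0,0,0,0,0,1],[2,0,0,0,0,0,1],[2.5,0,0,0,0,0,1],[3,0,0,0,0,0,1],[3.5,0,0,0,0,0,1],[4,0,0,0,0,0,1],[4,0,0,0,0,0,1],[4,0,0,0,0,0,1]]]' && python3 -c "
from h import *
st();p=toprel()
cv2.imwrite('pics/t2.png',cv2.resize(cv2.convertScaleAbs(p[130:230,175:300,::-1],alpha=1.6),None,fx=6,fy=6))"
```

```text
time: 15.4
position: [524.8, 47.3, 14.8]
eef_rot: [-3.142, -0.0, -0.031]
wrist_force: [0.3, -0.5, -3.6]
width: 12.9
grip_force: 88.0
15.4 [524.8  47.3  14.8] [-3.1416 -0.     -0.0313] F [ 0.3 -0.5 -3.6] T [-0.    0.32  0.04] w 12.9 g 88.0
rim top 148 ((587.7009887695312, 47.24479675292969), (128.5897216796875, 84.33547973632812), 88.24092102050781)
deck ((698.773681640625, 44.41627502441406), (191.0842742919922, 139.90846252441406), 88.49278259277344)
```

View pics/t2.png

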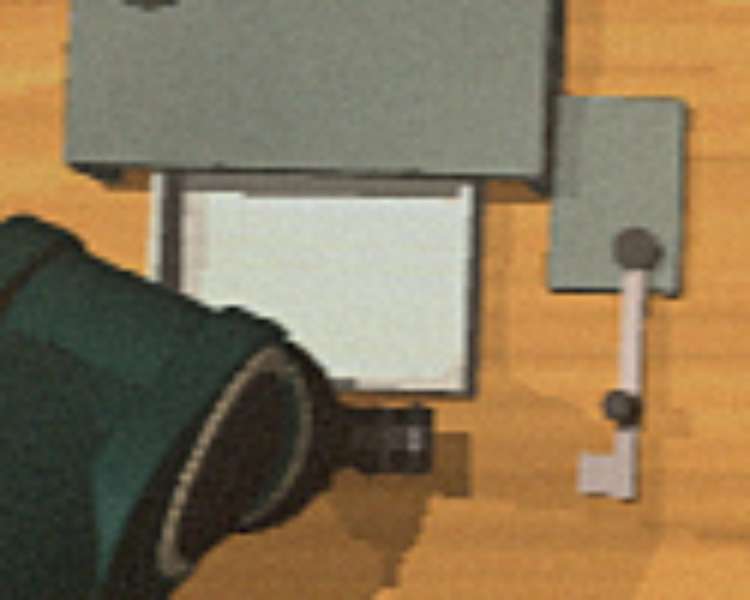

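The top crop shows the tray square and about 27 mm inside the mouth, with its front edge near crop row 390. There is no butting force, so it looks to be between the rails. I'll continue gently.

```bash
python3 -m crank '[[[0.8,0,0,0,0,0,1],[1.6,0,0,0,0,0,1],[2.4,0,0,0,0,0,1],[3.2,0,0,0,0,0,1],[4,0,0,0,0,0,1],[4.8,0,0,0,0,0,1],[5.6,0,0,0,0,0,1],[6.4,0,0,0,0,0,1],[7.2,0,0,0,0,0,1],[8,0,0,0,0,0,1]]]' && python3 -c "
from h import *
st()" && python3 -m crank '[[[0.8,0,0,0,0,0,1],[1.6,0,0,0,0,0,1],[2.4,0,0,0,0,0,1],[3.2,0,0,0,0,0,1],[4,0,0,0,0,0,1],[4.8,0,0,0,0,0,1],[5.6,0,0,0,0,0,1],[6.4,0,0,0,0,0,1],[7.2,0,0,0,0,0,1],[8,0,0,0,0,0,1]]]' && python3 -c "
from h import *
st();toprel()"
```

```text
time: 16.7
position: [532.8, 47.1, 14.8]
eef_rot: [-3.142, -0.0, -0.031]
wrist_force: [-0.1, 1.2, -4.2]
width: 13.0
grip_force: 88.0
16.7 [532.8  47.1  14.8] [-3.1416e+00 -1.0000e-04 -3.1300e-02] F [-0.1  1.2 -4.2] T [ 0.03  0.3  -0.01] w 13.0 g 88.0
time: 17.95
position: [540.8, 46.8, 14.8]
eef_rot: [-3.142, 0.0, -0.031]
wrist_force: [0.2, -0.4, -4.6]
width: 13.1
grip_force: 88.0
17.95 [540.8  46.8  14.8] [-3.1415  0.     -0.0313] F [ 0.2 -0.4 -4.6] T [-0.05  0.32  0.02] w 13.1 g 88.0
rim top 104 ((596.4686889648438, 46.56407165527344), (128.08160400390625, 68.0111083984375), 87.0862045288086)
deck ((699.0682983398438, 44.551177978515625), (190.91986083984375, 140.5290069580078), 88.338134765625)
```

```bash
R='x'; python3 -m crank '[[[1.2,0,0,0,0,0,1],[2.4,0,0,0,0,0,1],[3.6,0,0,0,0,0,1],[4.8,0,0,0,0,0,1],[6,0,0,0,0,0,1],[7.2,0,0,0,0,0,1],[8.4,0,0,0,0,0,1],[9.6,0,0,0,0,0,1],[10.8,0,0,0,0,0,1],[12,0,0,0,0,0,1]]]' >/dev/null && python3 -c "
from h import *
st(); s=manip.observe(); exit(abs(s['wrist_force'][0])>3)" && python3 -m crank '[[[1.2,0,0,0,0,0,1],[2.4,0,0,0,0,0,1],[3.6,0,0,0,0,0,1],[4.8,0,0,0,0,0,1],[6,0,0,0,0,0,1],[7.2,0,0,0,0,0,1],[8.4,0,0,0,0,0,1],[9.6,0,0,0,0,0,1],[10.8,0,0,0,0,0,1],[12,0,0,0,0,0,1]]]' >/dev/null && python3 -c "
from h import *
st();toprel()"
```

```text
19.25 [552.9  46.5  14.8] [-3.1416e+00 -1.0000e-04 -3.1300e-02] F [-0.7  0.1 -3.5] T [ 0.04  0.28 -0.  ] w 12.9 g 88.0False
```

```bash
cat > ok.py <<'E'
from h import *
st(); F=manip.observe()["wrist_force"]; raise SystemExit(int(np.hypot(F[0],F[1])>4))
E
python3 -m crank '[[[1.2,0,0,0,0,0,1],[2.4,0,0,0,0,0,1],[3.6,0,0,0,0,0,1],[4.8,0,0,0,0,0,1],[6,0,0,0,0,0,1],[7.2,0,0,0,0,0,1],[8.4,0,0,0,0,0,1],[9.6,0,0,0,0,0,1],[10.8,0,0,0,0,0,1],[12,0,0,0,0,0,1]]]' >/dev/null && python3 ok.py && python3 -m crank '[[[1.2,0,0,0,0,0,1],[2.4,0,0,0,0,0,1],[3.6,0,0,0,0,0,1],[4.8,0,0,0,0,0,1],[6,0,0,0,0,0,1],[7.2,0,0,0,0,0,1],[8.4,0,0,0,0,0,1],[9.6,0,0,0,0,0,1],[10.8,0,0,0,0,0,1],[12,0,0,0,0,0,1]]]' >/dev/null && python3 ok.py && python3 -m crank '[[[1.2,0,0,0,0,0,1],[2.4,0,0,0,0,0,1],[3.6,0,0,0,0,0,1],[4.8,0,0,0,0,0,1],[6,0,0,0,0,0,1],[7.2,0,0,0,0,0,1],[8.4,0,0,0,0,0,1],[9.6,0,0,0,0,0,1],[10.8,0,0,0,0,0,1],[12,0,0,0,0,0,1]]]' >/dev/null && python3 ok.py
```

```text
20.5 [564.8  46.1  14.8] [-3.1416 -0.     -0.0312] F [-0.7 -0.1 -3.9] T [ 0.02  0.3  -0.05] w 12.9 g 88.0
21.75 [576.8  45.7  14.8] [ 3.1416e+00 -1.0000e-04 -3.1300e-02] F [-0.3 -0.1 -4.2] T [-0.01  0.28  0.04] w 12.9 g 88.0
23.0 [588.8  45.3  14.8] [-3.1416 -0.     -0.0313] F [-0.1 -0.6 -3.4] T [ 0.    0.19 -0.02] w 13.4 g 88.0
```

```bash
python3 -m crank '[[[1.2,0,0,0,0,0,1],[2.4,0,0,0,0,0,1],[3.6,0,0,0,0,0,1],[4.8,0,0,0,0,0,1],[6,0,0,0,0,0,1],[7.2,0,0,0,0,0,1],[8.4,0,0,0,0,0,1],[9.6,0,0,0,0,0,1],[10.8,0,0,0,0,0,1],[12,0,0,0,0,0,1]]]' >/dev/null && python3 ok.py && python3 -m crank '[[[0.3,0,0,0,0,0,1],[0.6,0,0,0,0,0,1],[0.9,0,0,0,0,0,1],[1.2,0,0,0,0,0,1],[1.5,0,0,0,0,0,1],[1.8,0,0,0,0,0,1],[2.1,0,0,0,0,0,1],[2.4,0,0,0,0,0,1],[2.7,0,0,0,0,0,1],[3,0,0,0,0,0,1]]]' >/dev/null && python3 ok.py && python3 -m crank '[[[0.3,0,0,0,0,0,1],[0.6,0,0,0,0,0,1],[0.9,0,0,0,0,0,1],[1.2,0,0,0,0,0,1],[1.5,0,0,0,0,0,1],[1.8,0,0,0,0,0,1],[2.1,0,0,0,0,0,1],[2.4,0,0,0,0,0,1],[2.5,0,0,0,0,0,1],[2.5,0,0,0,0,0,1]]]' >/dev/null && python3 ok.py
```

```text
24.25 [600.8  44.9  14.8] [-3.1416  0.     -0.0313] F [ 0.2  0.1 -3.8] T [-0.01  0.31 -0.08] w 12.8 g 88.0
25.5 [603.8  44.8  14.8] [-3.1416e+00 -1.0000e-04 -3.1300e-02] F [ 0.5  0.5 -4.4] T [-0.    0.29  0.05] w 13.4 g 88.0
26.75 [606.3  44.8  14.8] [-3.1416e+00 -1.0000e-04 -3.1300e-02] F [-0.3 -0.9 -4. ] T [-0.    0.3   0.03] w 13.1 g 88.0
```

Close to the expected end. I'll take 1.5 mm steps until the stop is felt.

```bash
python3 -m crank '[[[0.2,0,0,0,0,0,1],[0.4,0,0,0,0,0,1],[0.6,0,0,0,0,0,1],[0.8,0,0,0,0,0,1],[1,0,0,0,0,0,1],[1.2,0,0,0,0,0,1],[1.4,0,0,0,0,0,1],[1.5,0,0,0,0,0,1],[1.5,0,0,0,0,0,1],[1.5,0,0,0,0,0,1]]]' >/dev/null && python3 ok.py && python3 -m crank '[[[0.2,0,0,0,0,0,1],[0.4,0,0,0,0,0,1],[0.6,0,0,0,0,0,1],[0.8,0,0,0,0,0,1],[1,0,0,0,0,0,1],[1.2,0,0,0,0,0,1],[1.4,0,0,0,0,0,1],[1.5,0,0,0,0,0,1],[1.5,0,0,0,0,0,1],[1.5,0,0,0,0,0,1]]]' >/dev/null && python3 ok.py && python3 -m crank '[[[0.2,0,0,0,0,0,1],[0.4,0,0,0,0,0,1],[0.6,0,0,0,0,0,1],[0.8,0,0,0,0,0,1],[1,0,0,0,0,0,1],[1.2,0,0,0,0,0,1],[1.4,0,0,0,0,0,1],[1.5,0,0,0,0,0,1],[1.5,0,0,0,0,0,1],[1.5,0,0,0,0,0,1]]]' >/dev/null && python3 ok.py; python3 -c "
from h import *
p,d,K,T=grab('wrist'); cv2.imwrite('pics/w4.png',p[...,::-1])"
```

```text
28.0 [607.7  44.8  14.8] [-3.1416e+00 -1.0000e-04 -3.1200e-02] F [ 0.8  0.2 -3.7] T [0.02 0.32 0.04] w 13.0 g 88.0
29.25 [608.5  44.7  14.7] [-3.1413e+00  1.4000e-03 -3.1300e-02] F [-5.9  0.3 -0.6] T [-0.01  1.15  0.03] w 13.4 g 88.4
```

View pics/w4.png

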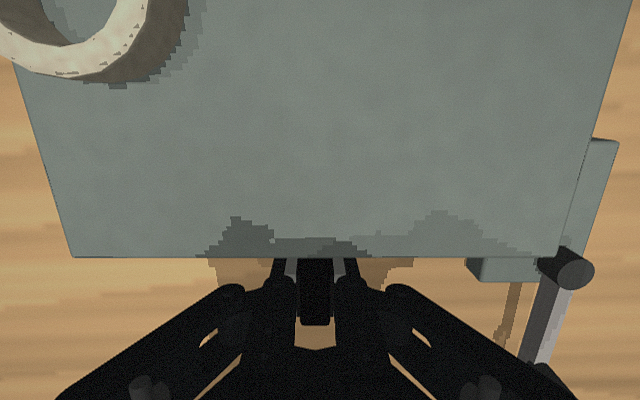

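The wrist view shows the pull starting right at the deck's front edge (row 257), so the front is flush. The stop was felt at 5.9 N with no twisting moment, so the tray is home. I'll release gently and rise.

```bash
python3 -m crank '[[[0,0,0.5,0,0,0,1],[0,0,0.8,0,0,0,1],[0,0,0.8,0,0,0,0.9],[0,0,0.8,0,0,0,0.6],[0,0,0.8,0,0,0,0.6],[0,0,0.8,0,0,0,0.6],[-0.5,0,-5,0,0,0,0.6],[-0.5,0,-20,0,0,0,0.6],[-0.5,0,-45,0,0,0,0.6],[-0.5,0,-80,0,0,0,0.6]]]' && python3 -m crank '[[[-20,10,-30,0,0,-0.17,1],[-40,30,-30,0,0,-0.34,1],[-60,60,-30,0,0,-0.51,1],[-75,90,-30,0,0,-0.68,1],[-75,120,-30,0,0,-0.85,1],[-75,150,-30,0,0,-1.02,1],[-75,155,-30,0,0,-1.19,1],[-75,155,-30,0,0,-1.36,1],[-75,155,-30,0,0,-1.53,1],[-75,155,-30,0,0,-1.57,1]]]' && python3 - <<'E'
from h import *
st();print(manip.observe()["joint_pos"][6])
p=toprel(); cv2.imwrite('pics/t3.png',cv2.resize(cv2.convertScaleAbs(p[130:230,175:300,::-1],alpha=1.6),None,fx=6,fy=6))
p,d,K,T=grab("top");W=world(d,K,T);Z=W[...,2]
def q(n,m): print(n,m.sum(),W[m].mean(0).round(1),W[m].min(0).round(1),W[m].max(0).round(1))
A=(W[...,1]<-40)&(W[...,1]>-110)
q("post",A&(Z>60)&(Z<82)&(W[...,0]>515)&(W[...,0]<560))
q("pivot",A&(Z>33)&(Z<60)&(W[...,0]>585)&(W[...,0]<615)&(W[...,1]<-65))
q("bar",A&(Z>25)&(Z<36)&(W[...,0]>485)&(W[...,0]<585))
E
```

```text
time: 30.55
position: [608.5, 44.6, 96.0]
eef_rot: [3.141, 0.0, -0.031]
wrist_force: [0.4, 0.4, -0.8]
width: 34.2
grip_force: 0.0
time: 31.8
position: [529.2, -108.4, 125.8]
eef_rot: [3.14, 0.0, 1.538]
wrist_force: [0.4, -0.4, -0.4]
width: -0.2
grip_force: 0.0
31.8 [ 529.2 -108.4  125.8] [3.14   0.     1.5383] F [ 0.4 -0.4 -0.4] T [-0.07  0.02  0.05] w -0.2 g 0.0
0.29923528363273927
rim top 33 ((610.8229370117188, 54.50834655761719), (110.94432067871094, 39.52236557006836), 88.43970489501953)
deck ((690.1228637695312, 44.74188232421875), (192.0940704345703, 153.57723999023438), 89.86154174804688)<stdin>:5: RuntimeWarning: Mean of empty slice.
  ret = um.true_divide(
Traceback (most recent call last):
ValueError: zero-size array to reduction operation minimum which has no identity
```

View pics/t3.png

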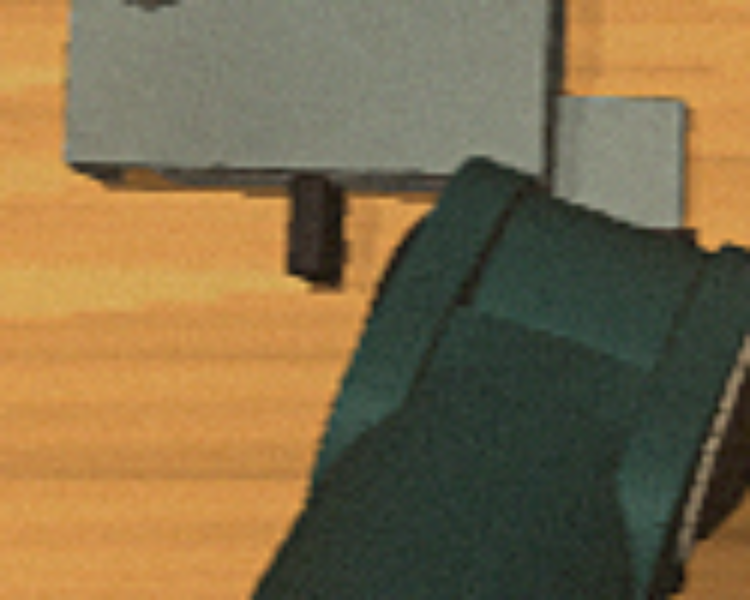

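The crop shows the pull (315,230) directly against the sander's front, tray home. The arm hides the catch, so I'll locate the post with the first top image and the wrist camera.

```bash
python3 - <<'E'
from h import *
z=np.load("top.npz");A0=world(z["d"],z["K"],z["T"])
p,d,K,T=grab("wrist"); B0=world(d,K,T)
for n,W in(("top",A0),("wrist",B0)):
    Z=W[...,2]
    def q(l,m):
        if m.any(): print(n,l,m.sum(),np.median(W[m],0).round(1),np.percentile(W[m],[2,98],axis=0).round(1).tolist())
    A=(W[...,1]<-40)&(W[...,1]>-110)
    q("post top",A&(Z>70)&(Z<80)&(W[...,0]>510)&(W[...,0]<560))
    q("pivot",A&(Z>33)&(Z<60)&(W[...,0]>580)&(W[...,0]<620)&(W[...,1]<-65))
    m=A&(abs(Z-31)<4)&(W[...,0]>515)&(W[...,0]<585)&(W[...,1]<-60)
    q("bar",m); 
    if m.sum()>5: print(np.polyfit(W[m][:,0],W[m][:,1],1))
E
```

```text
top post top 21 [536.7 -80.4  73.7] [[531.9, -85.1, 71.1], [541.3, -75.8, 77.9]]
top pivot 17 [601.3 -80.9  33.6] [[594.0, -89.6, 33.1], [607.7, -75.9, 35.5]]
top bar 87 [553.4 -80.6  29.8] [[517.1, -85.4, 27.1], [584.8, -65.8, 34.6]]
[ -0.08581857 -32.54098183]
wrist post top 229 [537.1 -80.4  74.6] [[532.1, -86.1, 70.8], [542.5, -75.5, 76.0]]
wrist pivot 136 [602.4 -84.2  33.3] [[593.6, -92.5, 33.0], [610.1, -75.8, 34.3]]
wrist bar 839 [550.2 -80.8  30.8] [[515.4, -86.2, 27.8], [583.5, -64.1, 32.2]]
[ -0.12250673 -12.76012138]
```

```bash
python3 -m crank '[[[0,2,8,0,0,0,1],[0,5,20,0,0,0,1],[0,7.5,35,0,0,0,1],[0,7.5,50,0,0,0,1],[0,7.5,62,0,0,0,1],[0,7.5,72,0,0,0,1],[0,7.5,79,0,0,0,1],[0,7.5,83,0,0,0,1],[0,7.5,83,0,0,0,1],[0,7.5,83,0,0,0,1]]]' >/dev/null; python3 - <<'E'
from h import *
st(); s=manip.observe(); R=Ro.from_euler("xyz",s["eef_rot"]).as_matrix()
pv=np.array([601.8,-82.8,s["position"][2]]); r=s["position"]-pv
for f in np.r_[np.arange(.08,.9,.08),np.arange(.9,1.8,.1)]:
    print(round(f,2),(R.T@(Ro.from_euler("z",-f).apply(r)-r)).round(1))
E
```

```text
33.2 [ 536.7 -108.1   42.2] [ 3.1408 -0.      1.5387] F [ 1.1  0.2 -0.6] T [-0.06  0.02 -0.01] w -0.1 g 0.0
0.08 [ 5.2 -2.  -0. ]
0.16 [10.6 -3.5 -0. ]
0.24 [16.1 -4.7 -0. ]
0.32 [21.6 -5.4 -0. ]
0.4 [27.2 -5.6 -0. ]
0.48 [32.8 -5.4 -0. ]
0.56 [38.3 -4.7 -0. ]
0.64 [43.8 -3.7 -0. ]
0.72 [49.2 -2.1 -0. ]
0.8 [54.4 -0.2  0. ]
0.88 [59.5  2.2  0. ]
0.9 [60.7  2.8  0. ]
1.0 [66.7  6.5  0. ]
1.1 [72.2 10.7  0. ]
1.2 [77.4 15.4  0. ]
1.3 [82.  20.6  0. ]
1.4 [86.1 26.3  0. ]
1.5 [89.6 32.4  0. ]
1.6 [92.4 38.7  0. ]
1.7 [94.7 45.3  0. ]
```

```bash
python3 -m crank '[[[5.2,-2,0,0,0,0.08,1],[10.6,-3.5,0,0,0,0.16,1],[16.1,-4.7,0,0,0,0.24,1],[21.6,-5.4,0,0,0,0.32,1],[27.2,-5.6,0,0,0,0.4,1],[32.8,-5.4,0,0,0,0.48,1],[38.3,-4.7,0,0,0,0.56,1],[43.8,-3.7,0,0,0,0.64,1],[49.2,-2.1,0,0,0,0.72,1],[54.4,-0.2,0,0,0,0.8,1]]]' >/dev/null; python3 - <<'E'
from h import *
st(); s=manip.observe(); R=Ro.from_euler("xyz",s["eef_rot"]).as_matrix()
pv=np.array([601.8,-82.8,s["position"][2]]); r=s["position"]-pv
for f in np.arange(.08,1.1,.08):
    print(round(f,2),(R.T@(Ro.from_euler("z",-f).apply(r)-r)).round(1))
p,d,K,T=grab("wrist");W=world(d,K,T);Z=W[...,2]
m=(Z>71)&(Z<79)&(abs(W[...,0]-560)<60)&(W[...,1]>-100)&(W[...,1]<0)
m&=np.hypot(W[...,0]-pv[0],W[...,1]-pv[1])<75
if m.any(): print(m.sum(),np.median(W[m],0))
E
```

```text
34.45 [538.4 -54.   42.3] [ 3.1405e+00 -5.0000e-04  7.3580e-01] F [-0.3 -1.2  0.4] T [-0.29  0.03  0.02] w 0.1 g 0.5
0.08 [ 5.2 -2.   0. ]
0.16 [10.5 -3.6  0. ]
0.24 [16.  -4.8  0. ]
0.32 [21.5 -5.5  0. ]
0.4 [27.1 -5.8  0. ]
0.48 [32.6 -5.6  0. ]
0.56 [38.2 -5.   0. ]
0.64 [43.6 -3.9  0. ]
0.72 [49.  -2.4  0. ]
0.8 [54.3 -0.5  0. ]
0.88 [59.3  1.8  0. ]
0.96 [64.2  4.5  0. ]
1.04 [68.8  7.6  0. ]
941 [550.57905025 -43.954464    74.72786959]
```

The post is now at (550.6, -44.0), so the catch is at about 0.63 rad, following smoothly at about 1 N.

```bash
python3 -m crank '[[[5.2,-2,0,0,0,0.08,1],[10.5,-3.6,0,0,0,0.16,1],[16,-4.8,0,0,0,0.24,1],[21.5,-5.5,0,0,0,0.32,1],[27.1,-5.8,0,0,0,0.4,1],[32.6,-5.6,0,0,0,0.48,1],[38.2,-5,0,0,0,0.56,1],[43.6,-3.9,0,0,0,0.64,1],[49,-2.4,0,0,0,0.72,1],[54.3,-0.5,0,0,0,0.8,1]]]' >/dev/null; cat > post.py <<'E'
from h import *
st(); s=manip.observe(); R=Ro.from_euler("xyz",s["eef_rot"]).as_matrix()
pv=np.array([601.8,-82.8,s["position"][2]]); r=s["position"]-pv
for f in (.03,.06,.09,.12,.15,.18):
    print(round(f,2),(R.T@(Ro.from_euler("z",-f).apply(r)-r)).round(1))
p,d,K,T=grab("wrist");W=world(d,K,T);Z=W[...,2]
m=(Z>71)&(Z<79)&(abs(np.hypot(W[...,0]-pv[0],W[...,1]-pv[1])-65)<10)&(W[...,1]>pv[1])&(W[...,0]<620)
if m.any():
    c=np.median(W[m],0); print(m.sum(),c.round(1),"angle",np.arctan2(c[1]-pv[1],pv[0]-c[0])-0.028)
E
python3 post.py
```

```text
35.75 [577.7 -16.8  42. ] [-3.1413e+00  3.0000e-04 -6.2600e-02] F [-1.3  0.4  0.8] T [-0.14  0.19 -0.01] w 0.3 g 0.5
0.03 [ 1.9 -0.8 -0. ]
0.06 [ 3.9 -1.6 -0. ]
0.09 [ 5.9 -2.3 -0. ]
0.12 [ 7.9 -2.9 -0. ]
0.15 [ 9.9 -3.5 -0. ]
0.18 [12. -4. -0.]
971 [592.4 -19.1  74.7] angle 1.3960681424582362
```

```bash
python3 -m crank '[[[1.9,-0.8,0,0,0,0.03,1],[3.9,-1.6,0,0,0,0.06,1],[5.9,-2.3,0,0,0,0.09,1],[7.2,-2.7,0,0,0,0.11,1],[8.5,-3.1,0,0,0,0.13,1],[9.2,-3.3,0,0,0,0.14,1],[9.9,-3.5,0,0,0,0.15,1],[9.9,-3.5,0,0,0,0.15,1],[9.9,-3.5,0,0,0,0.15,1],[9.9,-3.5,0,0,0,0.15,1]]]' >/dev/null; python3 post.py
```

```text
37.05 [587.9 -14.1  41.8] [ 3.1415e+00 -2.0000e-04 -2.1140e-01] F [-1.2  1.3  0.2] T [ 0.05  0.07 -0.02] w -0.2 g 0.3
0.03 [ 1.9 -0.8  0. ]
0.06 [ 3.9 -1.6  0. ]
0.09 [ 5.9 -2.3  0. ]
0.12 [ 7.9 -2.9  0. ]
0.15 [ 9.9 -3.5  0. ]
0.18 [12. -4.  0.]
1031 [601.1 -18.2  74.9] angle 1.5321072151908395
```

Continue in 1 mm steps, without rotation, until the end stop is felt.

```bash
python3 -m crank '[[[0.3,0,0,0,0,0,1],[0.6,0,0,0,0,0,1],[0.9,0,0,0,0,0,1],[1.2,0,0,0,0,0,1],[1.5,0,0,0,0,0,1],[1.8,0,0,0,0,0,1],[2,0,0,0,0,0,1],[2,0,0,0,0,0,1],[2,0,0,0,0,0,1],[2,0,0,0,0,0,1]]]' >/dev/null; python3 ok.py &&  python3 -m crank '[[[0.2,0,0,0,0,0,1],[0.4,0,0,0,0,0,1],[0.6,0,0,0,0,0,1],[0.8,0,0,0,0,0,1],[1,0,0,0,0,0,1],[1.2,0,0,0,0,0,1],[1.2,0,0,0,0,0,1],[1.2,0,0,0,0,0,1],[1.2,0,0,0,0,0,1],[1.2,0,0,0,0,0,1]]]' >/dev/null && python3 ok.py &&  python3 -m crank '[[[0.2,0,0,0,0,0,1],[0.4,0,0,0,0,0,1],[0.6,0,0,0,0,0,1],[0.8,0,0,0,0,0,1],[1,0,0,0,0,0,1],[1.2,0,0,0,0,0,1],[1.2,0,0,0,0,0,1],[1.2,0,0,0,0,0,1],[1.2,0,0,0,0,0,1],[1.2,0,0,0,0,0,1]]]' >/dev/null && python3 ok.py; python3 post.py|tail -1
```

```text
38.35 [588.5 -14.1  41.7] [-3.1411e+00  2.9000e-03 -2.1130e-01] F [-6.5  2.5  4. ] T [0.3  1.32 0.01] w -0.1 g 3.4
1015 [601.7 -18.1  74.9] angle 1.540894907599785
```

The end stop is felt firmly (about 7 N, post angle ≈ 1.55 within error). I'll back off, rise and check.

```bash
python3 -m crank '[[[-4,0,0,0,0,0,1],[-10,0,0,0,0,0,1],[-18,0,0,0,0,0,1],[-28,0,-5,0,0,0,1],[-38,0,-20,0,0,0,1],[-48,0,-45,0,0,0,1],[-58,0,-75,0,0,0,1],[-70,20,-105,0,0,0,1],[-80,50,-130,0,0,0,1],[-85,80,-140,0,0,0,1]]]' && python3 -m crank '[[[-5,40,0,0,0,0,1],[-10,90,0,0,0,0,1],[-15,140,0,0,0,0,1],[-20,190,0,0,0,0,1],[-20,235,0,0,0,0,1],[-20,255,0,0,0,0,1],[-20,260,0,0,0,0,1],[-20,260,0,0,0,0,1],[-20,260,0,0,0,0,1],[-20,260,0,0,0,0,1]]]' && python3 - <<'E'
from h import *
st();p,d,K,T=grab("top");W=world(d,K,T);Z=W[...,2]
cv2.imwrite('pics/t4.png',cv2.resize(cv2.convertScaleAbs(p[110:310,140:390,::-1],alpha=1.6),None,fx=3,fy=3,interpolation=cv2.INTER_CUBIC))
for l,m in(("post",(Z>68)&(Z<80)),("bar",(abs(Z-31)<4))):
    m=m&(W[...,1]<-5)&(W[...,1]>-75)&(W[...,0]<614)&(W[...,0]>580); print(l,m.sum(),np.median(W[m],0).round(1),np.polyfit(W[m][:,1],W[m][:,0],1))
m=(Z>43)&(Z<54)&(W[...,0]>545)&(W[...,0]<640)&(abs(W[...,1]-45)<20); m&=W[...,0]<627
print("pull",W[m].min(0),W[m].max(0))
E
```

```text
time: 39.65
position: [489.7, -75.5, 183.5]
eef_rot: [-3.139, -0.002, -0.211]
wrist_force: [-0.3, 0.8, -0.3]
width: -0.2
grip_force: 0.0
time: 40.9
position: [416.3, -323.7, 181.7]
eef_rot: [-3.141, 0.0, -0.209]
wrist_force: [0.3, -0.1, -0.3]
width: 0.1
grip_force: 0.0
40.9 [ 416.3 -323.7  181.7] [-3.1411e+00  1.0000e-04 -2.0940e-01] F [ 0.3 -0.1 -0.3] T [ 0.01 -0.04 -0.03] w 0.1 g 0.0
post 20 [603.8 -17.6  74.6] [-3.82819752e-02  6.02683767e+02]
bar 71 [601.7 -44.5  30.7] [2.11882997e-02 6.03133986e+02]
pull [589.88041592  39.02095093  43.47063575] [626.05243211  53.65379212  53.29640822]
```

View pics/t4.png

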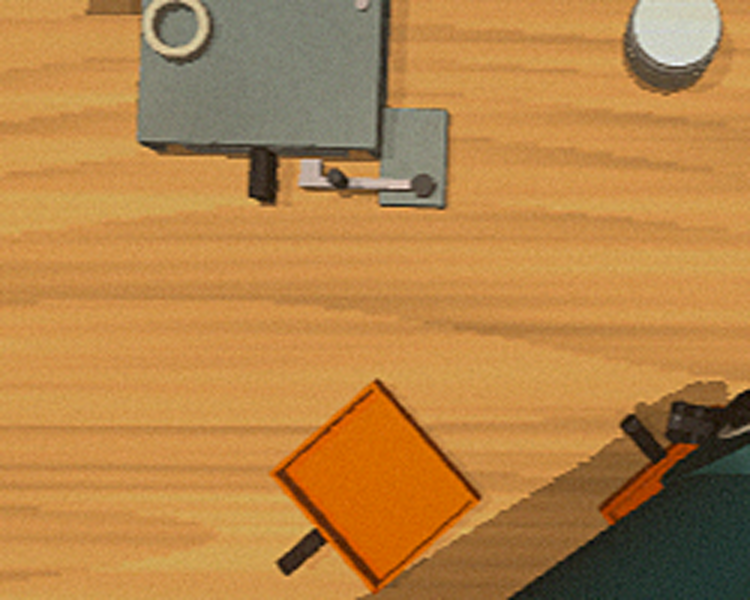

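The crop shows the catch bar parallel to the sander's front (row 180), the pull tight against the front at (262,172), and the look-alikes in place. Everything is as asked, so I'm handing in.

```bash
python3 -c "
from bench import manip
print(manip.hand_in())"
```

```text
the job is handed in; nothing more can be done
None
```

The dust tray is fully home in the bay with its front flush (about 6 N felt at the stop), the catch is shut against its end stop, the gripper is clear, nothing else on the bench was touched, and the job is handed in at about 41 s.

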